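# Find the stamped parts crate and send it to the dispatch rail

### The job

Tip both plywood parts crates over onto their backs, away from you, so that their undersides face you, and see which one carries the round stamp underneath. Only when both are lying down, push the stamped one, still lying, straight forward until its open rim rests square against the dispatch rail, and leave the other crate lying well short of the rail. Use fingertip pushes only: do not lift or carry a crate, and do not disturb the other things on the bench.

Things in the scene. Friction and masses are not known exactly. Their poses are not given: they have to be found in the camera images.
- crate_1: plywood parts crate A, empty, open at the top, 64 mm deep (x) by 84 mm wide (y; battens on its end walls stand 2 mm further out) by 110 mm high (z); walls and floor 5 mm, 0.17 to 0.35 kg. It starts upright, its wide front wall (-x) towards the robot within 9 degrees, at the left or the right. Origin at the centre of its underside
- crate_2: plywood parts crate B, empty, open at the top, 64 mm deep (x) by 84 mm wide (y; battens on its end walls stand 2 mm further out) by 110 mm high (z); walls and floor 5 mm, 0.17 to 0.35 kg. It starts upright, its wide front wall (-x) towards the robot within 9 degrees, at the left or the right. Origin at the centre of its underside
- crate_1_rim (a point): centre of the open mouth of crate A, 110 mm from its underside along the crate's z. Pushed forward near the top of its front wall, a crate tips over its far bottom edge instead of sliding; past about 30 degrees it falls over by itself and then lies 64 mm high, its underside upright and facing the robot
- crate_2_rim (a point): centre of the open mouth of crate B, in the plane of its rim, 110 mm from its underside along the crate's z
- stamp (a point): centre of the ink stamp, a black ring 52 mm across with a cross in it, in the middle of the underside of one of the crates; the other crate's underside is bare. Hidden while the crate stands upright; once it lies on its back the stamp stands upright at its near end and is seen from low in front of it
- rail: dispatch rail: straight aluminium bar, 420 mm long (its y), 14 mm thick (its x) and 18 mm high, fixed to the bench beyond the crates, a 3 mm flange on its far side. Origin at the centre of the bar's underside; its flat front face, the stop, lies 7 mm from the origin on the -x side, towards the robot. Its x axis points away from the robot, within 5 degrees
- flux_tin: round flat flux tin, 57 mm across, 21 mm high, standing between the two crates; origin at the centre of its underside
- battery: nine-volt battery standing on end, 18 x 26 x 49 mm high, between the crates and nearer the rail; origin at the centre of its underside
- fuse_carton: small white carton, 36 x 62 x 24 mm high, to the right of the crates; origin at the centre of its underside
- pliers: flat-nose pliers lying at the left, 119 mm long, 10 mm high; origin at the centre of the underside
- marker: marker pen lying at the left of the rail, 136 mm long, 15 mm high; origin at the centre of the underside
- board: small green circuit board lying at the left, 45 x 70 x 11 mm; origin at the centre of its underside
Mind the look-alikes: they are no part of the job. Leave any red look-alike of the crate_1 alone.

How it is judged:
On the way, in this order (a step that is already met when the one before it is completed fails the run):
1. one crate lies on its back, underside towards the robot (((angle between crate_1's own x axis and vertical above 2.97 rad and linear speed of crate_1 below 0.02 m/s) or (angle between crate_2's own x axis and vertical above 2.97 rad and linear speed of crate_2 below 0.02 m/s))), for 0.2 s.
2. both crates lie on their backs, the stamped one not yet at the rail (angle between each of crate_1, crate_2's own x axis and vertical above 2.97 rad and linear speed of each of crate_1, crate_2 below 0.02 m/s and x of crate_1_rim in the frame of rail below -0.032 m), for 0.2 s.
3. the stamped crate has been pushed against the rail (x of crate_1_rim in the frame of rail above -0.017 m and angle between crate_1's own x axis and vertical above 2.97 rad), for 0.2 s.
At the end, for the whole second after the job is handed in: Both crates lie at rest on their backs (within 10 degrees), undersides towards the robot; the stamped crate's rim is against the rail (mid-rim within 10 mm of its front face, square within 8 degrees, within the rail's length); the other crate's rim is still at least 25 mm short of the rail (all of step 3 and linear speed of each of crate_1, crate_2 below 0.02 m/s and angle between crate_2's own x axis and vertical above 2.97 rad and x of crate_1_rim in the frame of rail below 0 m and y of crate_1_rim in the frame of rail between -0.21 and 0.21 m and angle between the z axis of crate_1 and the x axis of rail, either way round below 0.14 rad and x of crate_2_rim in the frame of rail below -0.032 m); the robot touches nothing.
It fails at once if a crate is lifted or carried (off the bench, beyond tipping about its edge) (height (world z) of any of crate_1, crate_2 above 0.048 m or height (world z) of any of crate_1_rim, crate_2_rim above 0.135 m).
It fails at once if the unmarked crate is pushed up to the rail (x of crate_2_rim in the frame of rail above -0.025 m).
It fails at once if another thing on the bench is moved by more than 25 mm or knocked over (distance of any of flux_tin, battery, fuse_carton, pliers, marker, board from where it was at the start of the episode above 0.025 m or angle between battery's own z axis and vertical above 0.5 rad).
It also fails if it takes over 64 s, if anything falls off the work surface, if the arm or the gripper's body presses on something with over 40 N, if the wrist force passes 120 N, or if a joint passes its speed limit or range.

### The arm

A 7-joint arm with a two-finger parallel gripper is mounted at the origin on a cart in front of the work surface, level with it; the furniture and walls round the work are solid. World frame = base frame: x ahead of the robot, y to its left, z up, the work surface at z = 0. Lengths are in m, angles in rad, forces in N, time in s.
With the tool pointing down it reaches from about 0.4 to 0.85 m from the base axis. Payload 10.4 kg.
Tool frame: the origin (TCP) lies on the centre line of the jaws, within the pads' length; the fingertips stand 17 mm ahead of it and the grasp point (between the pads) lies 2 mm behind it; z points along the fingers, y is the line along which they close (so a half turn about z gives the same grasp; the last joint's range is limited). The gripper opens to 85 mm and grips with 20 to 120 N. Pads are 22 mm wide; open, the fingers measure 114 mm over their backs; the gripper's body (76 mm by 85 mm) begins 54 mm behind the grasp point. The pads swing forward as they close: fully open they stand 13 mm farther back than shut.
Start: joints at [-1.172, 0.332, -0.065, 1.46, 0.022, 1.35, -0.088], TCP at [0.256, 0.57, 0.248] pointing down, gripper open.
Joint ranges: [-2.6, 2.6], [-0.5, 2.12], [-1.47, 1.34], [0.16, 2.42], [-1.27, 4.41], [0.06, 2.06], [-2.6, 2.6]. Speed limits (rad/s): [2.22, 2.22, 2.79, 2.79, 3.14, 3.14, 3.14].

### API

Orientations are given as a unit quaternion [x, y, z, w].
In Python, from workcell import sensors, imaging, order, spotter gives the robot as it stands. The module is installed in compiled form; this text tells all that it offers.
- The arm moves only by the shell command python3 -m inch 'ROWS' [FORCE]. ROWS is JSON, a list that holds one entry, the list of rows, each a list of 7 numbers: the shift along the tool's x, y, z in m, then the turn, a rotation vector about the tool's x, y, z in rad, then the closure, from -1 (fully open) to 1 (shut). In form: [[[x, y, z, ax, ay, az, hand], ...]]. A call has 1 to 10 rows; each row is the pose to reach, as a shift and turn from the pose commanded when the call began, along the tool's axes at that moment; what a row does not reach only later rows make up. A row lasts 1/10 s, in which the tool goes at most 50 mm and 8.59 degrees, less where a joint would pass 70% of its speed; a pose out of reach is approached as far as the arm can. A call with a gripper value outside its range is refused whole. The fingers move at their own pace and stop on an object; FORCE is the grip in N (left out, the last holds). Time passes only in rows, so rows that repeat a pose let the fingers close. It gives the time, the measured TCP pose, the force, the opening and the grip force at its end, in the units of the state.
- sensors.get_obs(): the state, without advancing time (a new reading comes with each control period).
- imaging.camera(name): name is "scene" or "top" or "wrist"; returns the picture (420x560x3 uint8, blue, green, red); there is no depth.
- imaging.calibration(name): a dict with "mtx" (3x3 intrinsics, pixels), "R" (3x3) and "t" (3): a world point X has camera coordinates R X + t; the wrist camera has in their place "tool_from_camera" (4x4, takes a point from camera to tool coordinates, whose origin is the TCP and whose axes are the flange's). Camera axes: x right, y down, z forward; pixel columns grow to the right and rows downward; lengths in m; the calibration is good to about 2 mm. A picture is of the moment at which its call begins: read the wrist's pose just before it. calibration takes no time and is no camera call.
- order.hand_in(): hands the job in; it is judged then, once.
Trained networks look in the newest picture that a camera, given by its name, has taken for a name from the list of things; names that differ only in an ending like _2 or _b are one class to them, and where a whole thing is asked for, a point or a joint stands for the part that bears it (a point fixed in the world has none). Each returns a list of dicts, best first, with "conf" (0 to 1); they miss things now and then, are a little off and sometimes report something else, mostly with a low value. They report only what shows in the picture. A call takes as long as a camera call. They do not tell look-alikes from the thing itself.
- spotter.look_for(label, camera): "pixel" ([column, row] in pixels, amid what is visible of it).
The state is a dict: "clock": time; "joint_pos": joint angles; "joint_velocities": joint speeds; "tau": joint torques, N m; "position": TCP position; "ee_rot": TCP orientation; "ft_force": force on the tool from outside, world axes, zero at the start; "torque": the same for the moment, N m; "grip_width": opening from 0.0 (shut) to 1.0 (fully open); "grasp_force": force on a finger pad.
Only numpy, scipy, OpenCV 4.12 (cv2) and the standard library are available. Lean on these libraries where they do the work, as an engineer would, in place of code of your own. Each camera call takes 0.05 s, during which the arm holds its last target. There are 200 camera calls.

## Working session

There is one attempt and no reset: what is moved stays moved. The work goes in short steps, Python scripts to look and compute and a shell command to move; the robot and the scene stay as the last step left them, time stands still between calls to the robot, and variables do not carry over. Pictures are saved under pics/ and viewed, at most 10 in all, crops included, and the job is handed in when it is done.

```bash
mkdir -p pics; cat > h.py <<'E'
import numpy as np, cv2
from workcell import sensors, imaging, order, spotter
from scipy.spatial.transform import Rotation as Ro
def px2w(px,cam,z):
    c=imaging.calibration(cam); R=np.array(c["R"]);t=np.array(c["t"])
    d=R.T@np.linalg.inv(c["mtx"])@np.array([px[0],px[1],1.]); o=-R.T@t
    return o+d*(z-o[2])/d[2]
def w2px(X,cam):
    c=imaging.calibration(cam); p=np.array(c["mtx"])@(np.array(c["R"])@np.array(X)+np.array(c["t"])); return p[:2]/p[2]
E
python3 - <<'E'
from h import *
s=sensors.get_obs(); print(s['position'],s['ee_rot'],s['clock'])
a=imaging.camera("top"); b=imaging.camera("scene")
cv2.imwrite("pics/top.png",cv2.resize(a,(800,600)));cv2.imwrite("pics/scene.png",cv2.resize(b,(800,600)))
for c in("top","scene"):
  k=imaging.calibration(c);print(c,-np.array(k['R']).T@np.array(k['t']))
print(imaging.calibration("wrist"))
for n in["crate_1","rail","flux_tin","battery","fuse_carton","pliers","marker","board"]:
  for r in spotter.look_for(n,"top")[:4]: print(n,np.round(r['pixel']),round(r['conf'],2),px2w(r['pixel'],"top",0.02).round(3))
E
```

```text
[0.25573112 0.56989114 0.24751778] [ 2.09342201e-01  9.77842186e-01 -6.95668375e-04 -1.32070982e-04] 0.0
top [0.35954177 0.19674155 1.20363643]
scene [0.00943744 1.05600215 0.70026464]
{'mtx': array([[326.99467245,   0.        , 280.62356306],
       [  0.        , 326.99467245, 214.13868616],
       [  0.        ,   0.        ,   1.        ]]), 'tool_from_camera': array([[-0.00172436, -0.95640874, -0.29202627,  0.07419578],
       [ 0.99999651, -0.00106484, -0.00241735, -0.00100337],
       [ 0.00200101, -0.29202942,  0.95640724, -0.12379117],
       [ 0.        ,  0.        ,  0.        ,  1.        ]])}
crate_1 [260. 246.] 0.94 [0.477 0.248 0.02 ]
crate_1 [342. 251.] 0.91 [0.465 0.016 0.02 ]
crate_1 [132. 242.] 0.74 [0.481 0.61  0.02 ]
rail [301. 162.] 0.6 [0.726 0.135 0.02 ]
flux_tin [308. 261.] 0.78 [0.438 0.113 0.02 ]
battery [297. 190.] 0.55 [0.64  0.145 0.02 ]
battery [342. 254.] 0.3 [0.459 0.017 0.02 ]
fuse_carton [405. 259.] 0.63 [ 0.447 -0.162  0.02 ]
pliers [184. 252.] 0.5 [0.456 0.464 0.02 ]
pliers [344. 255.] 0.3 [0.455 0.011 0.02 ]
pliers [305. 261.] 0.23 [0.437 0.122 0.02 ]
marker [193. 177.] 0.54 [0.676 0.45  0.02 ]
board [176. 212.] 0.87 [0.569 0.494 0.02 ]
```

View pics/top.png

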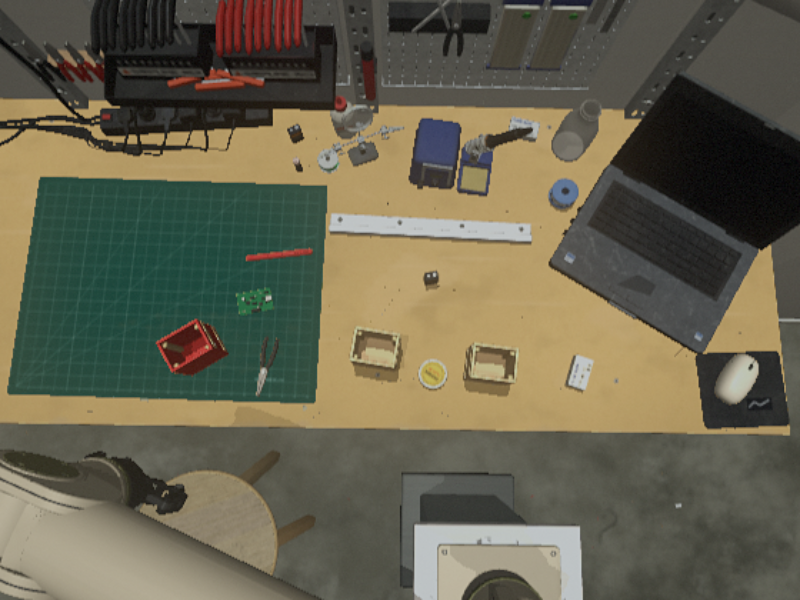

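View pics/scene.png

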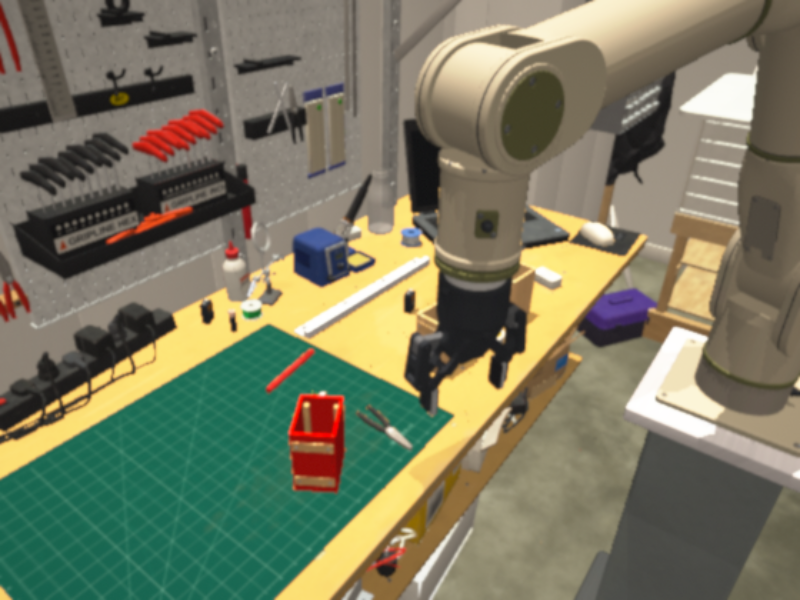

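The top view has three crate-like things: plywood at (375,348) and (491,364), and a red one at (190,347), all in 800-px coordinates. The two plywood ones fit the description, and the red one is the look-alike to leave alone. I'll confirm with one crop.

```bash
python3 - <<'E'
from h import *
a=cv2.imread("pics/top.png")
a=imaging.camera("top")
c=a[144:276,222:398]
cv2.imwrite("pics/crop.png",cv2.resize(c,None,fx=4.5,fy=4.5,interpolation=cv2.INTER_CUBIC))
E
```

```text
(no output)
```

View pics/crop.png

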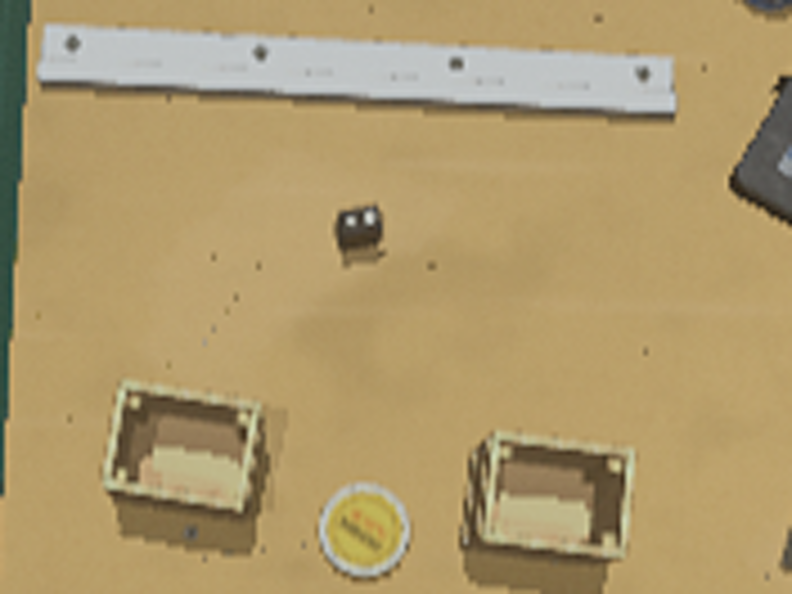

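The crop confirms it: two plywood crates, left with rim corners (122,381),(262,403),(244,512),(106,490) and right with (492,432),(634,450),(624,560),(487,543). The rail's front edge runs (40,82)–(675,113).

```bash
python3 - <<'E'
from h import *
f=lambda p,z:px2w(((p[0]+.5)/4.5-.5+222,(p[1]+.5)/4.5-.5+144),"top",z)
for n,P in(("L",[(122,381),(262,403),(244,512),(106,490)]),("R",[(492,432),(634,450),(624,560),(487,543)])):
  Q=np.array([f(p,.11) for p in P]);print(n,Q[:,:2].round(3).tolist(),Q.mean(0).round(3))
  for u,v in((0,1),(3,2)): d=Q[v]-Q[u];print(' yaw deg',np.degrees(np.arctan2(d[0],-d[1])),np.linalg.norm(d))
a,b=f((40,78),.018),f((675,108),.018);print('rail',a,b,np.degrees(np.arctan2((b-a)[0],-(b-a)[1])))
q=sensors.get_obs()['ee_rot'];print(Ro.from_quat(q).as_matrix().round(3))
for p,z in(((360,225),.049),((364,530),.021)):print(f(p,z))
E
```

```text
L [[0.514, 0.276], [0.503, 0.194], [0.439, 0.203], [0.45, 0.283]] [0.476 0.239 0.11 ]
 yaw deg -8.036613100861842 0.08306563978845317
 yaw deg -8.095299264947455 0.08102020432968966
R [[0.488, 0.059], [0.479, -0.024], [0.415, -0.017], [0.423, 0.062]] [0.451 0.02  0.11 ]
 yaw deg -6.319019947886762 0.08336901473901792
 yaw deg -6.119078885490499 0.07953397284181934
rail [0.72645847 0.3423524  0.018     ] [ 0.71361096 -0.0738057   0.018     ] -1.7682580175096443
[[-0.912  0.409  0.   ]
 [ 0.409  0.912  0.   ]
 [ 0.     0.    -1.   ]]
[0.62433335 0.13374843 0.049     ]
[0.43533764 0.1284395  0.021     ]
```

```bash
cat >> h.py <<'E'
def go(pos,yawdeg=None,pitch=0,q0=None):
    """tool x = -(cos yaw, sin yaw) direction; pitch>0 leans view forward"""
    s=sensors.get_obs(); Rc=Ro.from_quat(s['ee_rot']); y=np.radians(yawdeg)
    tx=-np.array([np.cos(y),np.sin(y),0]); tz=np.array([0,0,-1.]); ty=np.cross(tz,tx)
    Rt=Ro.from_matrix(np.c_[tx,ty,tz])*Ro.from_rotvec([0,-np.radians(pitch),0])
    d=Rc.inv().apply(np.array(pos)-np.array(s['position'])); w=(Rc.inv()*Rt).as_rotvec()
    print(np.r_[d,w].round(4).tolist(), 'at',np.round(s['position'],3), round(s['clock'],2))
E
python3 - <<'E'
from h import *
go((.414,.247,.2),-8); go((.414,.247,.10),-8)
E
```

```text
[-0.2766, -0.2302, 0.0483, 0.0001, 0.0, -0.2822] at [0.256 0.57  0.248] 0.55
[-0.2766, -0.2302, 0.1483, 0.0001, 0.0, -0.2822] at [0.256 0.57  0.248] 0.55
```

```bash
python3 -m inch '[[[-0.035,-0.029,0.005,0,0,-0.035,1],[-0.07,-0.058,0.01,0,0,-0.07,1],[-0.105,-0.087,0.015,0,0,-0.105,1],[-0.14,-0.116,0.02,0,0,-0.14,1],[-0.175,-0.145,0.03,0,0,-0.175,1],[-0.21,-0.175,0.04,0,0,-0.21,1],[-0.245,-0.204,0.048,0,0,-0.25,1],[-0.277,-0.23,0.048,0,0,-0.282,1],[-0.277,-0.23,0.048,0,0,-0.282,1],[-0.277,-0.23,0.048,0,0,-0.282,1]]]' 40; python3 -c "
from h import *
go((.414,.247,.10),-8)"
```

```text
clock: 1.55
position: [0.4148, 0.2465, 0.2006]
ee_rot: [0.071, 0.997, 0.0, 0.0]
ft_force: [0.0, 0.2, -0.9]
grip_width: -0.007
grasp_force: 0.0
[0.0009, 0.0003, 0.1006, 0.0007, 0.0002, -0.0025] at [0.415 0.246 0.201] 1.55
```

```bash
python3 -m inch '[[[0,0,0.03,0,0,0,1],[0,0,0.06,0,0,0,1],[0,0,0.09,0,0,0,1],[0,0,0.1,0,0,0,1],[0,0,0.1,0,0,0,1],[-0.008,0,0.1,0,0,0,1],[-0.016,0,0.1,0,0,0,1],[-0.024,0,0.1,0,0,0,1],[-0.032,0,0.1,0,0,0,1],[-0.04,0,0.1,0,0,0,1]]]'
python3 - <<'E'
from h import *
cv2.imwrite("pics/s2.png",cv2.resize(imaging.camera("scene")[150:300,200:400],(800,600)))
E
```

```text
clock: 2.55
position: [0.455, 0.2414, 0.1007]
ee_rot: [0.07, 0.998, 0.0, 0.0]
ft_force: [-1.5, -0.1, 1.4]
grip_width: 0.001
grasp_force: 0.8
```

View pics/s2.png

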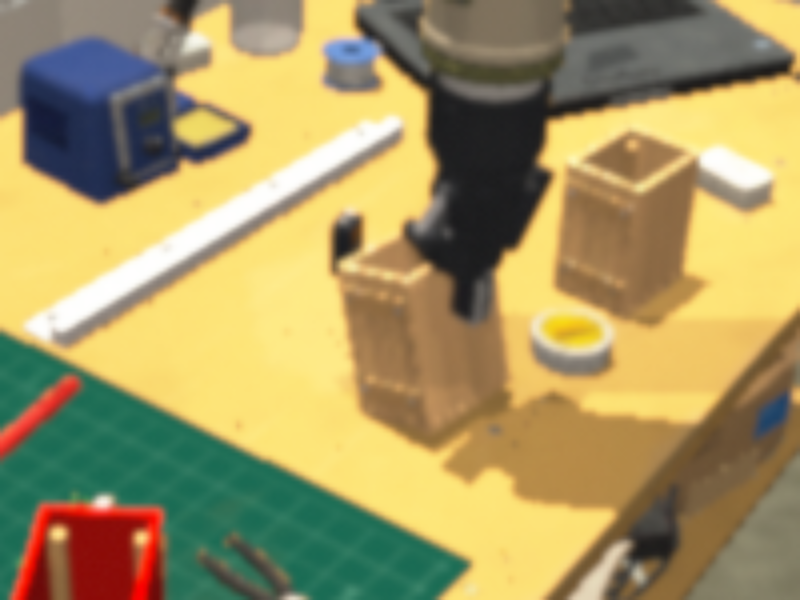

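The left crate, at about (420,350) in the crop, is tipping forward about its far edge, with the fingertip near the top of its front wall. I'll keep pushing, then stop and let it fall.

```bash
python3 -m inch '[[[-0.01,0,0,0,0,0,1],[-0.02,0,0,0,0,0,1],[-0.03,0,0,0,0,0,1],[-0.04,0,0,0,0,0,1],[-0.043,0,0,0,0,0,1],[-0.043,0,0,0,0,0,1],[-0.03,0,-0.03,0,0,0,1],[-0.01,0,-0.07,0,0,0,1],[0.01,0,-0.1,0,0,0,1],[0.01,0,-0.1,0,0,0,1]]]'
python3 - <<'E'
from h import *
a=imaging.camera("top")
print(np.round([r['pixel'] for r in spotter.look_for("crate_1","top")]),[r['pixel'] for r in spotter.look_for("flux_tin","top")][:1])
cv2.imwrite("pics/t3.png",cv2.resize(a[144:276,222:398],None,fx=4.5,fy=4.5,interpolation=cv2.INTER_CUBIC))
b=imaging.camera("scene");cv2.imwrite("pics/s3full.png",b)
go((.388,.027,.2),-6.2)
E
```

```text
clock: 3.6
position: [0.4436, 0.2449, 0.2047]
ee_rot: [0.069, 0.998, 0.002, 0.002]
ft_force: [0.6, 0.4, -0.2]
grip_width: 0.0
grasp_force: 0.0
[[343. 253.]
 [134. 243.]
 [275. 204.]] [[307.0, 257.6]]
[0.0253, -0.2211, -0.0004, -0.0009, -0.0009, -0.0317] at [0.444 0.242 0.199] 3.8
```

View pics/t3.png

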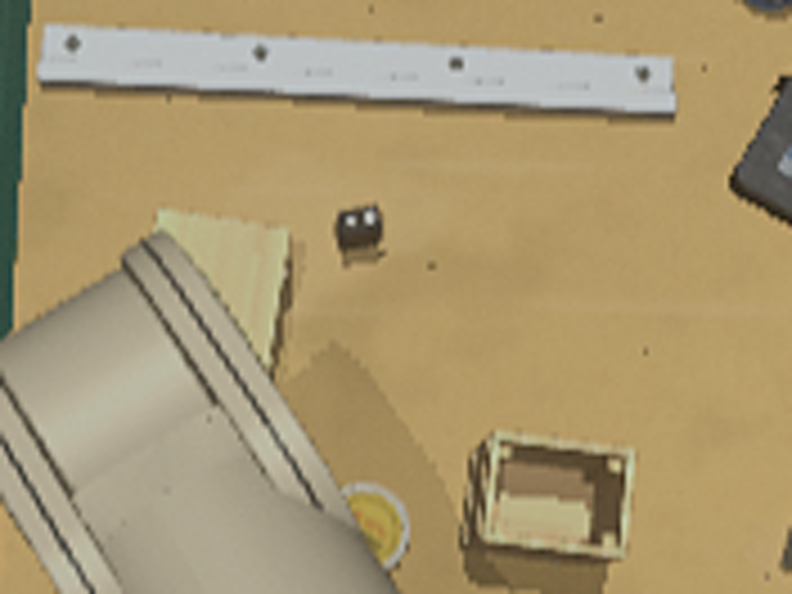

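The left crate now lies on its back, its rim from (158,210) to (290,228), well short of the rail. On to the right crate.

```bash
python3 -m inch '[[[0.007,-0.04,0,0,0,-0.01,1],[0.014,-0.08,0,0,0,-0.02,1],[0.02,-0.12,0,0,0,-0.03,1],[0.025,-0.16,0,0,0,-0.032,1],[0.025,-0.2,0,0,0,-0.032,1],[0.025,-0.221,0,0,0,-0.032,1],[0.025,-0.221,0,0,0,-0.032,1],[0.025,-0.221,0,0,0,-0.032,1]]]'; python3 -c "
from h import *
go((.390,.0265,.10),-6.2)"
```

```text
clock: 4.6
position: [0.3884, 0.0273, 0.1996]
ee_rot: [0.054, 0.999, -0.0, -0.001]
ft_force: [-0.9, 0.5, 0.0]
grip_width: 0.002
grasp_force: 0.0
[-0.0018, -0.0006, 0.0996, -0.0003, -0.0012, -0.0008] at [0.388 0.027 0.2  ] 4.6
```

```bash
python3 -m inch '[[[0,0,0.03,0,0,0,1],[0,0,0.06,0,0,0,1],[0,0,0.09,0,0,0,1],[0,0,0.1,0,0,0,1],[0,0,0.1,0,0,0,1],[-0.01,0,0.1,0,0,0,1],[-0.02,0,0.1,0,0,0,1],[-0.03,0,0.1,0,0,0,1],[-0.04,0,0.1,0,0,0,1],[-0.05,0,0.1,0,0,0,1]]]' && python3 -m inch '[[[-0.01,0,0,0,0,0,1],[-0.02,0,0,0,0,0,1],[-0.03,0,0,0,0,0,1],[-0.035,0,0,0,0,0,1],[-0.035,0,0,0,0,0,1],[-0.03,0,-0.03,0,0,0,1],[-0.01,0,-0.07,0,0,0,1],[0.01,0,-0.1,0,0,0,1],[0.01,0,-0.1,0,0,0,1],[0.01,0,-0.1,0,0,0,1]]]'
python3 - <<'E'
from h import *
b=imaging.camera("scene");a=imaging.camera("top")
for n in("crate_1","stamp"):
  print(n,[(np.round(r['pixel']).tolist(),round(r['conf'],2)) for c in("top","scene") for r in spotter.look_for(n,c)])
t=cv2.resize(a[144:276,222:398],(800,600),interpolation=cv2.INTER_CUBIC)
s=cv2.resize(b[150:300,200:400],(800,600),interpolation=cv2.INTER_CUBIC)
cv2.imwrite("pics/c4.png",cv2.resize(np.hstack([t,s]),(800,300)))
cv2.imwrite("pics/t4.png",cv2.resize(a[144:276,222:398],None,fx=4.5,fy=4.5,interpolation=cv2.INTER_CUBIC))
E
```

```text
clock: 5.6
position: [0.4395, 0.022, 0.1006]
ee_rot: [0.054, 0.999, 0.0, 0.0]
ft_force: [-0.1, 0.3, 1.4]
grip_width: 0.0
grasp_force: 0.5
clock: 6.6
position: [0.4283, 0.0234, 0.2008]
ee_rot: [0.054, 0.999, 0.001, 0.001]
ft_force: [-0.5, 1.1, 0.2]
grip_width: -0.0
grasp_force: 0.0
crate_1 [([341.0, 219.0], 0.81), ([134.0, 245.0], 0.78), ([269.0, 213.0], 0.6), ([282.0, 228.0], 0.8), ([331.0, 199.0], 0.78), ([224.0, 308.0], 0.59), ([248.0, 211.0], 0.2)]
stamp [([132.0, 244.0], 0.92), ([270.0, 215.0], 0.65), ([218.0, 306.0], 0.69), ([285.0, 231.0], 0.63)]
```

View pics/c4.png

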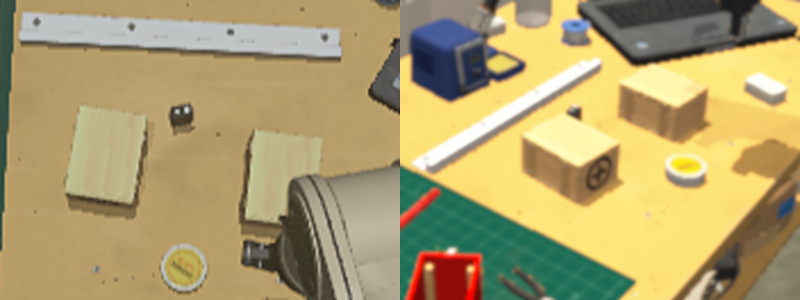

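The scene half shows the ring-and-cross stamp on the left crate's underside at (598,173). The right crate's underside, near (690,115), is bare. The left crate's top corners in the top half are (80,106),(148,115),(136,205),(66,195).

```bash
python3 - <<'E'
from h import *
f=lambda p,z:px2w(((p[0]+.25)/2.2727-.5+222,(p[1]+.25)/2.2727-.5+144),"top",z)
Q=np.array([f(p,.064) for p in((80,106),(148,115),(136,205),(66,195))])
print(Q[:,:2].round(3).tolist(),Q.mean(0))
n=(Q[2]+Q[3])/2;r=(Q[0]+Q[1])/2;print('near',n,'rim',r)
y=np.radians(-1.8);u=np.array([np.cos(y),np.sin(y),0])
st=n-u*.045
print(st); go((st[0],st[1],.2),-1.8); go((st[0],st[1],.04),-1.8)
rf=np.array([.7265,.3424]);rn=u[:2];print('gap',(rf-r[:2])@rn)
E
```

```text
[[0.628, 0.26], [0.618, 0.176], [0.507, 0.189], [0.518, 0.274]] [0.5678216  0.22479545 0.064     ]
near [0.51225402 0.2315453  0.064     ] rim [0.62338919 0.2180456  0.064     ]
[0.46727623 0.23295879 0.064     ]
[-0.0163, 0.213, -0.0008, -0.0008, -0.0015, -0.0766] at [0.428 0.023 0.199] 6.9
[-0.0165, 0.2131, 0.1592, -0.0008, -0.0015, -0.0766] at [0.428 0.023 0.199] 6.9
gap 0.09915386757790529
```

```bash
python3 -m inch '[[[-0.002,0.04,0,0,0,-0.02,0],[-0.005,0.08,0,0,0,-0.04,0],[-0.01,0.12,0,0,0,-0.06,0],[-0.013,0.16,0,0,0,-0.077,0],[-0.0165,0.2,0,0,0,-0.077,0],[-0.0165,0.213,0,0,0,-0.077,0],[-0.0165,0.213,0,0,0,-0.077,0],[-0.0165,0.213,0,0,0,-0.077,0]]]' && python3 -m inch '[[[0,0,0.03,0,0,0,0],[0,0,0.06,0,0,0,0],[0,0,0.09,0,0,0,0],[0,0,0.12,0,0,0,0],[0,0,0.145,0,0,0,0],[0,0,0.159,0,0,0,0],[0,0,0.159,0,0,0,0],[0,0,0.159,0,0,0,0]]]'; python3 -c "
from h import *
go((.467,.233,.04),-1.8)"
```

```text
clock: 7.7
position: [0.4677, 0.2319, 0.1997]
ee_rot: [0.016, 1.0, -0.001, -0.0]
ft_force: [0.7, -0.3, -0.6]
grip_width: 0.5
grasp_force: 0.0
clock: 8.5
position: [0.4683, 0.2327, 0.0422]
ee_rot: [0.016, 1.0, 0.0, 0.0]
ft_force: [0.1, -0.4, 0.1]
grip_width: 0.504
grasp_force: 0.0
[0.0013, 0.0002, 0.0022, 0.0004, 0.0008, -0.0004] at [0.468 0.233 0.042] 8.5
```

```bash
python3 -m inch '[[[-0.012,0,0,0,0,0,0],[-0.024,0,0,0,0,0,0],[-0.036,0,0,0,0,0,0],[-0.048,0,0,0,0,0,0],[-0.06,0,0,0,0,0,0],[-0.072,0,0,0,0,0,0],[-0.084,0,0,0,0,0,0],[-0.096,0,0,0,0,0,0],[-0.106,0,0,0,0,0,0],[-0.11,0,0,0,0,0,0]]]' && python3 -m inch '[[[-0.006,0,0,0,0,0,0],[-0.012,0,0,0,0,0,0],[-0.017,0,0,0,0,0,0],[-0.02,0,0,0,0,0,0],[-0.02,0,0,0,0,0,0]]]'
python3 - <<'E'
from h import *
b=imaging.camera("scene");a=imaging.camera("top")
t=cv2.resize(a[144:276,222:398],(800,600),interpolation=cv2.INTER_CUBIC)
s=cv2.resize(b[150:300,200:400],(800,600),interpolation=cv2.INTER_CUBIC)
cv2.imwrite("pics/c5.png",cv2.resize(np.hstack([t,s]),(800,300)))
E
```

```text
clock: 9.5
position: [0.5788, 0.2295, 0.0412]
ee_rot: [0.016, 1.0, -0.0, 0.0]
ft_force: [-0.5, -0.9, 1.1]
grip_width: 0.504
grasp_force: 0.9
clock: 10.0
position: [0.5981, 0.2291, 0.0414]
ee_rot: [0.016, 1.0, 0.0, 0.0]
ft_force: [-0.5, -0.7, 0.7]
grip_width: 0.503
grasp_force: 0.0
```

View pics/c5.png

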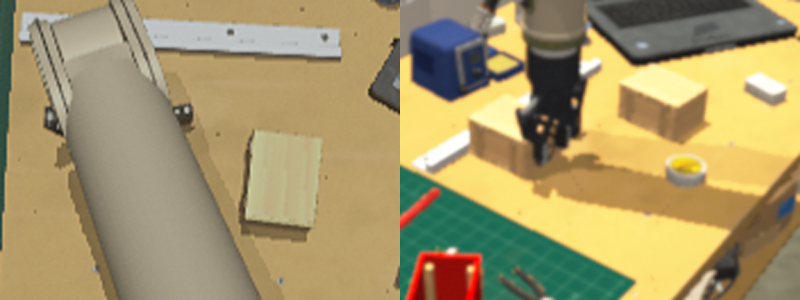

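The stamped crate is near the rail at (500,135), but no contact force shows yet. I'll push in small steps until the force rises.

```bash
python3 -m inch '[[[-0.003,0,0,0,0,0,0],[-0.006,0,0,0,0,0,0],[-0.006,0,0,0,0,0,0]]]'; python3 -m inch '[[[-0.002,0,0,0,0,0,0],[-0.003,0,0,0,0,0,0],[-0.003,0,0,0,0,0,0]]]'
```

```text
clock: 10.4
position: [0.6003, 0.2298, 0.0408]
ee_rot: [0.015, 1.0, -0.0, -0.004]
ft_force: [-17.0, 0.0, 10.2]
grip_width: 0.498
grasp_force: 8.3
clock: 10.7
position: [0.6004, 0.2298, 0.0407]
ee_rot: [0.015, 1.0, -0.001, -0.007]
ft_force: [-33.6, -2.7, 23.0]
grip_width: 0.495
grasp_force: 16.3
```

Firm contact with the rail. Backing off and clearing the view.

```bash
python3 -m inch '[[[0.005,0,0,0,0,0,0],[0.015,0,0,0,0,0,0],[0.035,0,0,0,0,0,0],[0.06,0,0,0,0,0,0],[0.06,0,-0.03,0,0,0,0],[0.06,0,-0.07,0,0,0,0],[0.06,0,-0.11,0,0,0,0],[0.09,0,-0.15,0,0,0,0],[0.13,0,-0.16,0,0,0,0],[0.15,0,-0.16,0,0,0,0]]]' && python3 -m inch '[[[0.0,-0.04,0,0,0,0,0],[0,-0.08,0,0,0,0,0],[0,-0.12,0,0,0,0,0],[0,-0.16,0,0,0,0,0],[0,-0.2,0,0,0,0,0],[0,-0.24,0,0,0,0,0],[0,-0.28,0,0,0,0,0],[0,-0.28,0,0,0,0,0]]]'
python3 - <<'E'
from h import *
b=imaging.camera("scene");a=imaging.camera("top")
t=cv2.resize(a[144:276,222:398],(800,600),interpolation=cv2.INTER_CUBIC)
s=cv2.resize(b[150:300,200:400],(800,600),interpolation=cv2.INTER_CUBIC)
cv2.imwrite("pics/c6.png",cv2.resize(np.hstack([t,s]),(800,300)))
E
```

```text
clock: 11.7
position: [0.4554, 0.2343, 0.2037]
ee_rot: [0.015, 1.0, 0.002, 0.002]
ft_force: [0.4, 0.7, -0.3]
grip_width: 0.498
grasp_force: 0.0
clock: 12.5
position: [0.4476, -0.0516, 0.2016]
ee_rot: [0.019, 1.0, -0.0, 0.001]
ft_force: [0.3, 0.7, 0.5]
grip_width: 0.5
grasp_force: 0.0
```

View pics/c6.png

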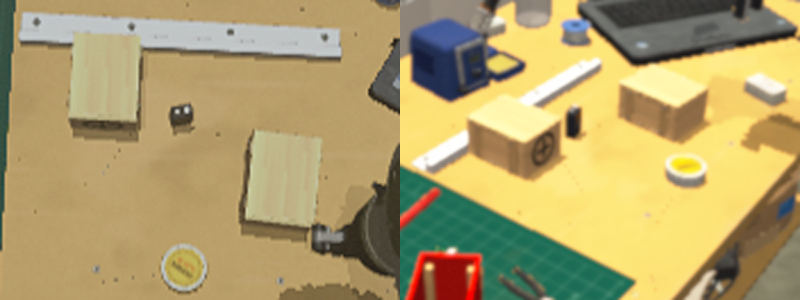

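The stamped crate lies square against the rail, with its rim from (73,33) to (141,37) parallel to the rail. The bare crate lies well short of the rail and the other things haven't moved. Handing in.

```bash
python3 -c "
from h import *
f=lambda p,z:px2w(((p[0]+.25)/2.2727-.5+222,(p[1]+.25)/2.2727-.5+144),'top',z)
print(f((107,35),.064), np.round(sensors.get_obs()['joint_velocities'],3))
print(order.hand_in())"
```

```text
[0.71990883 0.22867865 0.064     ] [-0.024  0.009 -0.035 -0.004 -0.006  0.003 -0.007]
the job is handed in; nothing more can be done
None
```

Both crates were tipped onto their backs; the stamped one (left) lies square against the rail and the bare one (right) was left well short of it; the job is handed in, with no verdict returned.

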